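# Make up two furniture-fitting kits on the kitting boards

### The job

Make up two furniture kits on the plywood kitting boards: the castor with the black wheel and the bar handle go on the board with the blue bands, the levelling foot with the black base, the beech knob and the angle bracket on the board with the yellow bands. Stand each fitting the same way up as now, flat on the floor of the pocket cut for it. Leave the orange-wheeled castor, the white-based foot and the white knob standing where they are.

Things in the scene. Friction and masses are not known exactly. Their poses are not given: they have to be found in the camera images.
- castor_black: swivel castor, black wheel, upside down on its zinc plate (42 x 42 x 3 mm), wheel up, 56 mm high. Origin: centre of the plate's underside, z up. Wheel 40 mm across, 18 wide, axle along y, centre at x = 12, z = 36 mm. Zinc fork cheeks, 26 mm over the outsides (y), x -3 to 23, z 13 to 41 mm: grip across them at x = 10, z = 36. Starts on a 3 mm mat.
- handle: aluminium bar handle standing on its two legs, 108 mm long (x), 34 high. Bar 12 mm wide (y), z = 24 to 34 mm; legs 12 x 16 mm at x = +-48 mm. Origin: midway between the legs at their underside, x along the bar, z up. Grip the bar's middle across y, fingertips at about z = 13 mm, so that they clear the board when it is set down. Starts on a 3 mm mat.
- foot_black: levelling foot on its round black base (46 mm across, 8 high at the edge, coned to z = 15), hexagon 19 mm wide to z = 22, then an upright zinc stud 10 mm thick to z = 70 mm. Origin: centre of the underside, z up. Grip the stud at about z = 45 mm. Starts on a 3 mm mat.
- knob_beech: light-brown beech drawer knob, mushroom-shaped, standing on its neck (24 mm across); head 36 mm across from z = 16 to 28 mm, total height 34 mm. Origin: centre of the underside, z up. Grip the head, fingertips at about z = 13 mm, so that they clear the board when it is set down. Starts on a 3 mm mat.
- bracket: zinc angle bracket: flat leg 50 (x) x 32 (y) x 4 mm below, upright leg 32 wide, 50 high at x = -25 to -21 mm, side cheeks 32 mm over their outsides (y), solid from x = -25 to -5 up to z = 34 mm. Origin: centre of the flat leg's underside, z up. Grip across the cheeks at x = -12, z = 33 mm. Starts on a 3 mm mat.
- castor_orange: swivel castor, orange wheel, upside down on its zinc plate (42 x 42 x 3 mm), wheel up, 56 mm high. Origin: centre of the plate's underside, z up. Wheel 40 mm across, 18 wide, axle along y, centre at x = 12, z = 36 mm. Zinc fork cheeks, 26 mm over the outsides (y), x -3 to 23, z 13 to 41 mm: grip across them at x = 10, z = 36. Starts on a 3 mm mat.
- foot_white: levelling foot on its round white base (46 mm across, 8 high at the edge, coned to z = 15), hexagon 19 mm wide to z = 22, then an upright zinc stud 10 mm thick to z = 70 mm. Origin: centre of the underside, z up. Grip the stud at about z = 45 mm. Starts on a 3 mm mat.
- knob_white: white ceramic drawer knob, mushroom-shaped, standing on its neck (24 mm across); head 36 mm across from z = 16 to 28 mm, total height 34 mm. Origin: centre of the underside, z up. Grip the head, fingertips at about z = 13 mm, so that they clear the board when it is set down. Starts on a 3 mm mat.
- board_blue: plywood kitting board, blue bands on its long edges, fixed, 90 (x) x 240 (y) x 18 mm. Origin: centre of the underside, z up. Brown pocket floors at z = 11 mm (7 deep). Pockets (mm): 60 x 60 at (0, -72) for the castor's plate, any way round; 34 (x) x 126 (y) at (0, 39) for the bar handle, lengthwise along y.
- board_yellow: plywood kitting board, yellow bands on its long edges, fixed, 90 (x) x 240 (y) x 18 mm. Origin: centre of the underside, z up. Brown pocket floors at z = 11 mm (7 deep). Pockets (mm): round, 64 across, at (0, -72) for the levelling foot; round, 44 across, at (0, -2) for the knob; 50 (x) x 68 (y) at (0, 70) for the bracket, its flat leg's length along y, either way round.
Not all that is in view belongs to the job. What is shaped like the castor_orange but green, purple or turquoise is not meant.

How it is judged:
At the end, for the whole second after the job is handed in: Each kit fitting stands in its own pocket: within 12 mm of the pocket centre along board x and y, underside within 3 mm of the pocket floor, upright to 0.1 rad, slower than 0.02 m/s. The three spares are within 30 mm of where they began, upright to 0.2 rad (x of castor_black in the frame of board_blue between -0.012 and 0.012 m and y of castor_black in the frame of board_blue between -0.084 and -0.06 m and z of castor_black in the frame of board_blue between 0.008 and 0.014 m and angle between each of castor_black, handle, foot_black, knob_beech, bracket's own z axis and vertical below 0.1 rad and linear speed of each of castor_black, handle, foot_black, knob_beech, bracket below 0.02 m/s and x of handle in the frame of board_blue between -0.012 and 0.012 m and y of handle in the frame of board_blue between 0.027 and 0.051 m and z of handle in the frame of board_blue between 0.008 and 0.014 m and x of foot_black in the frame of board_yellow between -0.012 and 0.012 m and y of foot_black in the frame of board_yellow between -0.084 and -0.06 m and z of foot_black in the frame of board_yellow between 0.008 and 0.014 m and x of knob_beech in the frame of board_yellow between -0.012 and 0.012 m and y of knob_beech in the frame of board_yellow between -0.014 and 0.01 m and z of knob_beech in the frame of board_yellow between 0.008 and 0.014 m and x of bracket in the frame of board_yellow between -0.012 and 0.012 m and y of bracket in the frame of board_yellow between 0.058 and 0.082 m and z of bracket in the frame of board_yellow between 0.008 and 0.014 m and distance of each of castor_orange, foot_white, knob_white from where it was at the start of the episode below 0.03 m and angle between each of castor_orange, foot_white, knob_white's own z axis and vertical below 0.2 rad); the robot touches nothing.
It fails at once if castor_orange (a spare) is moved more than 30 mm (distance of castor_orange from where it was at the start of the episode above 0.03 m).
It fails at once if foot_white (a spare) is moved more than 30 mm (distance of foot_white from where it was at the start of the episode above 0.03 m).
It fails at once if knob_white (a spare) is moved more than 30 mm (distance of knob_white from where it was at the start of the episode above 0.03 m).
It also fails if it takes over 136 s, if anything falls off the work surface, if the arm or the gripper's body presses on something with over 40 N, if the wrist force passes 120 N, or if a joint passes its speed limit or range.

### The arm

A 7-joint arm with a two-finger parallel gripper is mounted at the origin on the work surface. World frame = base frame: x ahead of the robot, y to its left, z up, the work surface at z = 0. Lengths are in m, angles in rad, forces in N, time in s.
With the tool pointing down it reaches from about 0.4 to 0.85 m from the base axis. Payload 10.4 kg.
Tool frame: the origin (TCP) lies midway between the tips of the shut fingers; the grasp point (between the pads) lies 19 mm behind it; z points along the fingers, y is the line along which they close (so a half turn about z gives the same grasp; the last joint's range is limited). The gripper opens to 85 mm and grips with 20 to 120 N. Pads are 22 mm wide; open, the fingers measure 114 mm over their backs; the gripper's body (76 mm by 85 mm) begins 54 mm behind the grasp point. The pads swing forward as they close: fully open they stand 13 mm farther back than shut.
Start: joints at [1.162, 0.332, -0.065, 1.46, 0.022, 1.35, -0.088], TCP at [0.235, -0.579, 0.231] pointing down, gripper open.
Joint ranges: [-2.6, 2.6], [-0.5, 2.12], [-1.47, 1.34], [0.16, 2.42], [-1.27, 4.41], [0.06, 2.06], [-2.6, 2.6]. Speed limits (rad/s): [2.22, 2.22, 2.79, 2.79, 3.14, 3.14, 3.14].

### API

Orientations are given as a unit quaternion [x, y, z, w].
In Python, from workcell import get_obs, camera, camera_params, hand_in gives the robot as it stands.
- The arm moves only by the tool carry_out, never from a script. Its argument "commands" is a list that holds one entry, the list of rows, each a list of 6 numbers: the shift along the tool's x, y, z in units of 40 mm (1.0 is 40 mm), then the turn, a rotation vector about the tool's x, y, z in units of 6 degrees (1.0 is 6 degrees). In form: [[[x, y, z, ax, ay, az], ...]]. A call has 1 to 20 rows; each row shifts and turns the commanded pose from where the row before left it, along the tool's axes as they then stand; what a row does not reach is not made up. A row lasts 1/12 s, in which the tool goes at most 41.7 mm and 7.16 degrees, less where a joint would pass 70% of its speed; a pose out of reach is approached as far as the arm can. A call is refused whole if a number of a shift passes 1 or a number of a turn 1, either way. A call with a gripper value outside its range is refused whole. "hand" is the closure, from -1 (fully open) to 1 (shut), set as the call begins (left out, the last holds). The fingers move at their own pace and stop on an object; "force" is the grip in N (left out, the last holds). Time passes only in rows, so rows that do not move let the fingers close. It gives the time, the measured TCP pose, the force, the opening and the grip force at its end, in the units of the state.
- get_obs(): the state, without advancing time (a new reading comes with each control period).
- camera(name): name is "scene" or "top" or "wrist"; returns the picture (480x640x3 uint8, red, green, blue); there is no depth.
- camera_params(name): a dict with "mtx" (3x3 intrinsics, pixels), "k1" (the pictures are not rectified: a ray, as slopes to the right and down, at radius r is drawn at 1 + k1 r^2 times it, then the intrinsics apply), "R" (3x3) and "t" (3): a world point X has camera coordinates R X + t. Camera axes: x right, y down, z forward; pixel columns grow to the right and rows downward; lengths in m; the calibration is good to about 2 mm. A picture is of the moment at which its call begins: read the wrist's pose just before it. camera_params takes no time and is no camera call; for the wrist camera it gives the pose at the moment of the call.
- hand_in(): hands the job in; it is judged then, once.
The state is a dict: "clock": time; "joint_pos": joint angles; "joint_velocities": joint speeds; "tau": joint torques, N m; "position": TCP position; "ee_rot": TCP orientation; "ft_force": force on the tool from outside, world axes, zero at the start; "torque": the same for the moment, N m; "grip_width": opening from 0.0 (shut) to 1.0 (fully open); "grasp_force": force on a finger pad.
Only numpy, scipy, OpenCV 4.12 (cv2) and the standard library are available. Lean on these libraries where they do the work, as an engineer would, in place of code of your own. Each camera call takes 0.05 s, during which the arm holds its last target. There are 200 camera calls.

## Working session

There is one attempt and no reset: what is moved stays moved. The work goes in short steps, Python scripts to look and compute and a tool call to move; the robot and the scene stay as the last step left them, time stands still between calls to the robot, and variables do not carry over. Pictures are saved under pics/ and viewed, at most 14 in all, crops included, and the job is handed in when it is done.

Besides the shell and the picture viewer there is one more tool, called after "Request:" as name([rows], argument=value, ...), one row to a line, values as JSON. carry_out: Moves the arm, as the interface text tells. Its arguments: {"type":"object","properties":{"commands":{"type":"array"},"hand":{"type":"number"},"force":{"type":"number"}},"required":["commands"]}

```bash
mkdir -p pics; ls
python3 - <<'E'
from workcell import *
import cv2
o=get_obs();print({k:o[k] for k in('clock','position','ee_rot','grip_width')})
for n in('top','scene'):
    cv2.imwrite(f'pics/{n}0.png',camera(n)[:,:,::-1]);p=camera_params(n);print(n,p)
E
```

```text
pics
{'clock': 0.0, 'position': array([ 0.23504474, -0.57869093,  0.23050747]), 'ee_rot': array([ 9.81451548e-01,  1.91708940e-01, -1.71032977e-04, -7.15140714e-04]), 'grip_width': 0.9971294475170631}
top {'mtx': array([[462.08436035,   0.        , 319.86151519],
       [  0.        , 462.08436035, 241.03106667],
       [  0.        ,   0.        ,   1.        ]]), 'k1': 0.0020120810554943025, 'R': array([[-0.00343114, -0.99996758,  0.00728463],
       [-0.98906417,  0.00231944, -0.14746761],
       [ 0.14744593, -0.00771095, -0.98904006]]), 't': array([-0.01488066,  0.41564621,  0.8062534 ])}
scene {'mtx': array([[495.13505017,   0.        , 325.583023  ],
       [  0.        , 495.13505017, 231.83625211],
       [  0.        ,   0.        ,   1.        ]]), 'k1': -0.10817779654430694, 'R': array([[ 0.25278904,  0.96751909, -0.0021242 ],
       [ 0.75183718, -0.19781756, -0.62897461],
       [-0.60896515,  0.15740084, -0.77742294]]), 't': array([-0.08979341, -0.29583586,  1.23079962])}
```

View pics/top0.png

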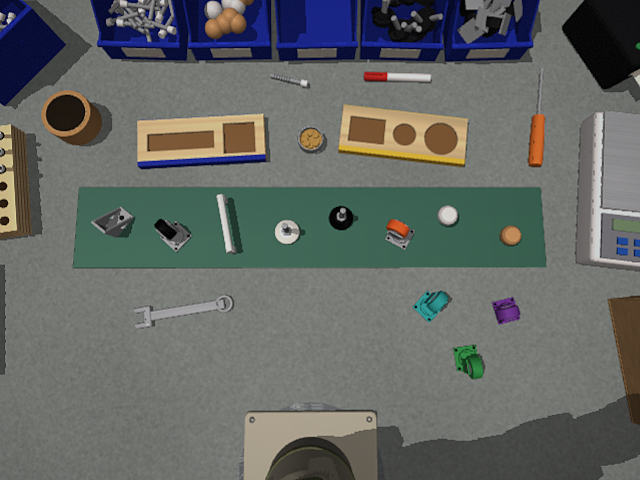

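View pics/scene0.png

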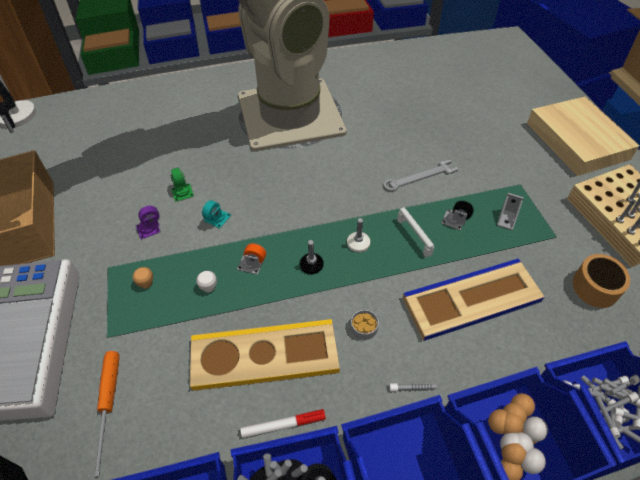

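The top picture shows, left to right on the mat: bracket (113,221), black castor (172,233), handle (226,223), white foot (287,232), black foot (341,217), orange castor (399,232), white knob (448,215) and beech knob (511,235). The blue board is at (202,140) and the yellow one at (403,135). Next I'll enlarge it to pick points.

Run:
```python
import cv2
a=cv2.imread('pics/top0.png')
for n,c in(('L',80),('R',320)):
    b=cv2.resize(a[95:275,c:c+240],None,fx=3.33333,fy=3.33333,interpolation=cv2.INTER_CUBIC)
    for i in range(0,240,20):
        cv2.putText(b,str(c+i),(int(i*3.333),8),0,.3,(0,255,255));cv2.line(b,(int(i*3.3333),10),(int(i*3.3333),16),(0,255,255))
    for i in range(5,180,20): cv2.putText(b,'-'+str(95+i),(0,int(i*3.333)+4),0,.3,(0,255,255))
    cv2.imwrite(f'pics/c{n}.png',b)
```

```text
(no output)
```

View pics/cL.png

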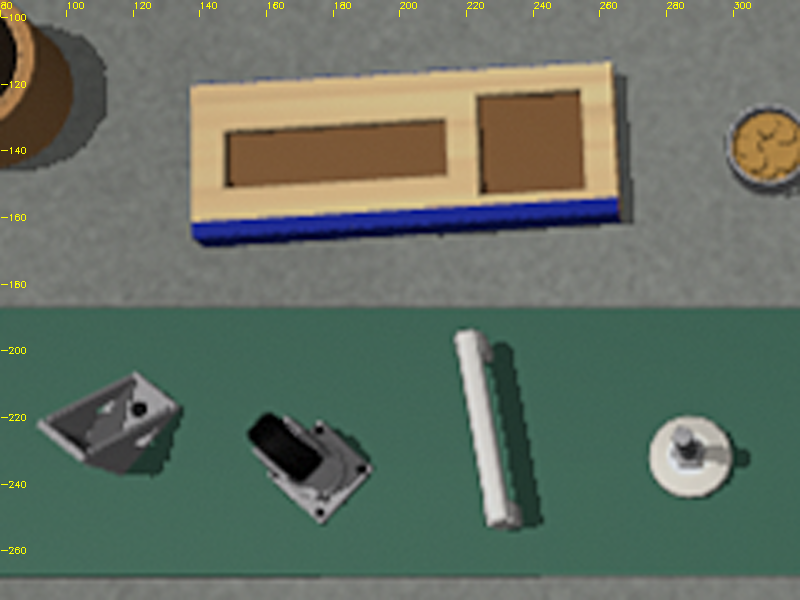

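View pics/cR.png

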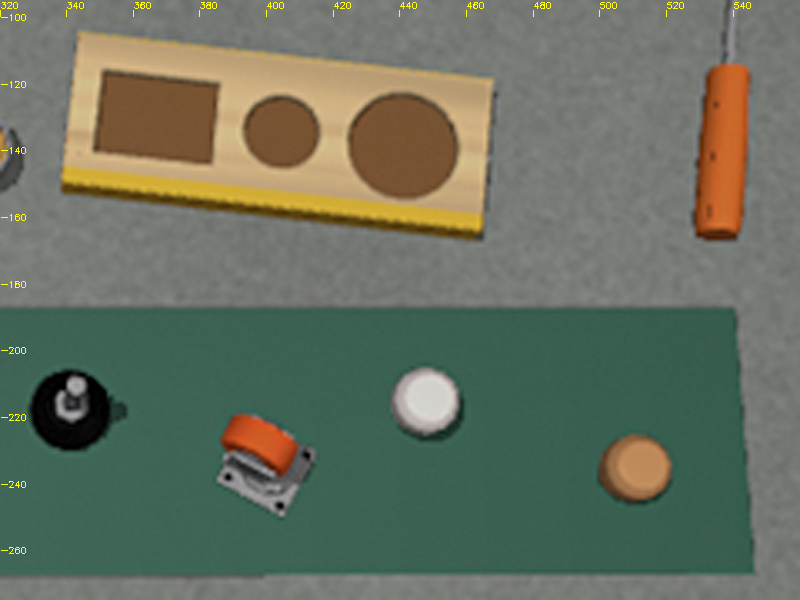

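The crops give clear corner picks. Blue board top corners are (191,87)…(192,222), and the yellow ones (79,31)…(63,170). The bracket's upright is at lower left, and the castor's wheel points to the upper left. Next I fit poses to these picks.

```bash
cat > h.py <<'E'
import json,numpy as np
from scipy.optimize import least_squares
from scipy.spatial.transform import Rotation as Ro
from workcell import get_obs,camera_params
def proj(X,p):
    c=np.asarray(X)@p['R'].T+p['t']; s=c[:,:2]/c[:,2:]
    s=s*(1+p['k1']*(s**2).sum(1,keepdims=True)); return s*p['mtx'][0,0]+p['mtx'][:2,2]
def world(pose,P):
    c,s=np.cos(pose[2]),np.sin(pose[2]); P=np.array(P,float)/1000
    return np.c_[pose[0]+c*P[:,0]-s*P[:,1],pose[1]+s*P[:,0]+c*P[:,1],P[:,2]]
def fit(P,px,p,g,yaw=True):
    f=lambda v:(proj(world(v if yaw else [v[0],v[1],0],P),p)-px).ravel()
    r=least_squares(f,g if yaw else g[:2]); return r.x,np.sqrt((r.fun**2).mean())
def go(x,y,z,deg):
    "prints remaining move in tool units: turn (about tool z), then shift; half-turn equivalent chosen by caller"
    o=get_obs();R=Ro.from_quat(o['ee_rot']);a=R.as_matrix()
    phi=np.degrees(np.arctan2(a[1,0],a[0,0]))
    c,s=np.cos(np.radians(deg)),np.sin(np.radians(deg))
    T=np.array([[c,s,0],[s,-c,0],[0,0,-1]])
    d=T.T@(np.array([x,y,z])-o['position'])/.04
    w=(R.inv()*Ro.from_matrix(T)).as_rotvec(degrees=True)/6
    print('clock %.2f phi %.1f turn %s shift(after turn) %s'%(o['clock'],phi,w.round(2),d.round(2)))
E
python3 - <<'E'
from h import *
p=camera_params('top')
L=lambda a:np.array(a)/3.33333+[80,95]-.35
Rr=lambda a:np.array(a)/3.33333+[320,95]-.35
sq=lambda cx,cy,hx,hy,z:[(cx+hx,cy+hy,z),(cx+hx,cy-hy,z),(cx-hx,cy-hy,z),(cx-hx,cy+hy,z)]
out={}
def show(n,r): out[n]=list(r[0]);print(n,r[0][:2].round(4),np.degrees(r[0][2:]).round(1),'rms %.2f'%r[1])
g=[.55,0,0]
show('blue',fit(sq(0,0,45,120,18)+sq(0,-72,30,30,18)+sq(0,39,17,63,18),L([(191,87),(611,63),(619,200),(192,222),(478,96),(581,91),(584,187),(482,193),(225,131),(445,120),(446,174),(227,187)]),p,g))
show('yellow',fit(sq(0,0,45,120,18)+sq(0,70,25,34,18),Rr([(79,31),(495,79),(484,226),(63,170),(103,70),(220,84),(212,163),(93,150)]),p,g))
show('bracket',fit([(-25,16,53),(-25,-16,53),(25,16,7),(25,-16,7)],L([(38,423),(85,460),(135,373),(183,406)]),p,[.42,.34,-.6]))
show('castor',fit([(-21,-21,6),(-21,21,6),(21,-21,6)],L([(372,467),(322,522),(320,423)]),p,[.42,.25,.8]))
show('handle',fit([(53,0,37),(-53,0,37)],L([(467,333),(498,524)]),p,[.42,.15,.15]))
show('footb',fit([(0,0,11),(0,0,73)],Rr([(70,410),(76,382)]),p,g,False))
show('knob',fit([(0,0,26)],Rr([(635,468)]),p,g,False))
show('knobw',fit([(0,0,26)],Rr([(426,403)]),p,g,False))
show('footw',fit([(0,0,11)],L([(691,456)]),p,g,False))
json.dump(out,open('poses.json','w'))
E
```

```text
blue [0.6146 0.2089] [3.3] rms 1.19
yellow [ 0.6253 -0.1764] [-7.] rms 0.83
bracket [0.4571 0.3599] [-37.9] rms 0.50
castor [0.4291 0.2524] [49.2] rms 0.56
handle [0.4481 0.1563] [10.5] rms 0.21
footb [ 0.464  -0.0552] [] rms 0.46
knob [ 0.4266 -0.3645] [] rms 0.00
knobw [ 0.4632 -0.2512] [] rms 0.00
footw [0.4367 0.0449] [] rms 0.00
```

```bash
python3 -c "
from h import *
go(.4266,-.3645,.12,83)"
```

```text
clock 0.10 phi 22.1 turn [-1.000e-02 -1.000e-02 -1.015e+01] shift(after turn) [5.9  4.1  2.76]
```

Request:
carry_out([
  [[0,0,0,0,0,-0.9],[0,0,0,0,0,-0.95],[0,0,0,0,0,-0.95],[0,0,0,0,0,-0.95],[0,0,0,0,0,-0.95],[0,0,0,0,0,-0.95],[0,0,0,0,0,-0.9],[0,0,0,0,0,-0.9],[0,0,0,0,0,-0.9],[0,0,0,0,0,-0.9],[0,0,0,0,0,-0.9],[0.7,0.5,0.2,0,0,0],[0.8,0.6,0.3,0,0,0],[0.8,0.6,0.4,0,0,0],[0.8,0.6,0.4,0,0,0],[0.8,0.6,0.4,0,0,0],[0.8,0.6,0.4,0,0,0],[0.8,0.6,0.4,0,0,0],[0.4,0,0.2,0,0,0],[0,0,0,0,0,0]],
], hand=-1, force=40)

```text
clock: 1.77
position: [0.4237, -0.364, 0.1236]
ee_rot: [0.747, 0.665, 0.001, -0.002]
ft_force: [-0.6, 0.4, 0.2]
grip_width: 1.001
grasp_force: 0.0
```

Run:
```python
from h import *
from workcell import camera
import cv2
go(.4266,-.3645,.012,83)
p=camera_params('wrist');im=camera('wrist')[:,:,::-1].copy()
q=proj(np.array([[.4266,-.3645,.037]]),p)[0];print(q)
cv2.drawMarker(im,tuple(int(v) for v in q),(0,0,255),0,20,1)
cv2.imwrite('pics/w1.png',im)
```

```text
clock 1.77 phi 83.4 turn [-0.02 -0.04  0.07] shift(after turn) [-0.    0.07  2.79]
[323.89021373 245.16392953]
```

View pics/w1.png

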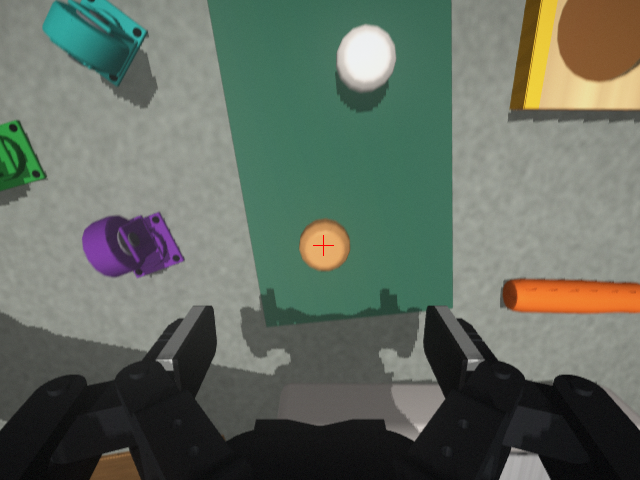

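The wrist view puts the beech knob at (325,245), right on the predicted mark, so the poses are good. I'll go down and grip.

Request:
carry_out([
  [[0,0.07,0.3,0,0,0],[0,0,0.5,0,0,0],[0,0,0.5,0,0,0],[0,0,0.5,0,0,0],[0,0,0.5,0,0,0],[0,0,0.3,0,0,0],[0,0,0.18,0,0,0],[0,0,0,0,0,0],[0,0,0,0,0,0]],
])

```text
clock: 2.57
position: [0.4249, -0.3706, 0.0151]
ee_rot: [0.749, 0.662, -0.0, 0.0]
ft_force: [-0.5, -0.1, 0.3]
grip_width: 0.998
grasp_force: 0.0
```

Request:
carry_out([
  [[0,0,0,0,0,0],[0,0,0,0,0,0],[0,0,0,0,0,0],[0,0,0,0,0,0],[0,0,0,0,0,0],[0,0,0,0,0,0],[0,0,0,0,0,0],[0,0,0,0,0,0],[0,0,0,0,0,0],[0,0,0,0,0,0]],
], hand=1)

```text
clock: 3.4
position: [0.4251, -0.3702, 0.0155]
ee_rot: [0.749, 0.663, -0.0, 0.0]
ft_force: [-1.7, 0.2, 5.4]
grip_width: 0.398
grasp_force: 39.4
```

```bash
cat >> h.py <<'E'
PS=json.load(open('poses.json'))
def place(board,by,dx=0,dy=0):
    "world xy of board point"
    return world(PS[board],[(dx,by+dy,0)])[0][:2]
E
python3 -c "
from h import *
x,y=place('yellow',-2);print(x,y,get_obs()['position'])
go(x,y,.1,83)"
```

```text
0.6250516409897766 -0.1783618188103543 [ 0.4251176  -0.3702145   0.01550117]
clock 3.40 phi 83.0 turn [0.01 0.01 0.  ] shift(after turn) [ 5.37  4.38 -2.11]
```

Request:
carry_out([
  [[0,0,-0.4,0,0,0],[0,0,-0.6,0,0,0],[0,0,-0.7,0,0,0],[0.4,0.3,-0.4,0,0,0],[0.6,0.5,0,0,0,0],[0.6,0.5,0,0,0,0],[0.6,0.5,0,0,0,0],[0.6,0.5,0,0,0,0],[0.6,0.5,0,0,0,0],[0.6,0.5,0,0,0,0],[0.6,0.5,0,0,0,0],[0.4,0.4,0,0,0,0],[0.23,0.18,0,0,0,0],[0,0,0,0,0,0],[0,0,0,0,0,0],[0,0,0,0,0,0]],
])

```text
clock: 4.73
position: [0.6232, -0.1856, 0.0986]
ee_rot: [0.75, 0.662, -0.001, 0.0]
ft_force: [0.4, -1.4, -0.6]
grip_width: 0.395
grasp_force: 40.2
```

```bash
python3 -c "
from h import *
print(get_obs()['grip_width'])
go(.6244,-.184,.0245,83)"
```

```text
0.39462581687378634
clock 4.73 phi 82.9 turn [-0.01  0.01 -0.02] shift(after turn) [0.04 0.03 1.85]
```

Request:
carry_out([
  [[0.04,0.03,0.3,0,0,0],[0,0,0.4,0,0,0],[0,0,0.4,0,0,0],[0,0,0.3,0,0,0],[0,0,0.2,0,0,0],[0,0,0.15,0,0,0],[0,0,0.1,0,0,0],[0,0,0,0,0,0],[0,0,0,0,0,0]],
])

```text
clock: 5.48
position: [0.626, -0.1823, 0.0252]
ee_rot: [0.749, 0.663, 0.0, 0.0]
ft_force: [0.2, -0.6, -0.3]
grip_width: 0.399
grasp_force: 40.2
```

Request:
carry_out([
  [[0,0,0,0,0,0],[0,0,0,0,0,0],[0,0,0,0,0,0],[0,0,0,0,0,0],[0,0,0,0,0,0],[0,0,0,0,0,0]],
], hand=-0.4)

```text
clock: 5.98
position: [0.6257, -0.1822, 0.0249]
ee_rot: [0.749, 0.663, 0.0, 0.0]
ft_force: [0.8, -0.0, -0.7]
grip_width: 0.694
grasp_force: 0.0
```

```bash
python3 -c "
from h import *
print(get_obs()['grip_width'])
go(.464,-.0552,.1,83)"
```

```text
0.6936715891420495
clock 5.98 phi 83.0 turn [0. 0. 0.] shift(after turn) [ 2.66 -4.4  -1.88]
```

Request:
carry_out([
  [[0,0,-0.3,0,0,0],[0,0,-0.5,0,0,0],[0,0,-0.6,0,0,0],[0,0,-0.5,0,0,0],[0.2,-0.3,-0.1,0,0,0],[0.3,-0.5,0,0,0,0],[0.36,-0.6,0,0,0,0],[0.36,-0.6,0,0,0,0],[0.36,-0.6,0,0,0,0],[0.36,-0.6,0,0,0,0],[0.36,-0.6,0,0,0,0],[0.24,-0.4,0,0,0,0],[0.12,-0.2,0,0,0,0],[0,0,0,0,0,0],[0,0,0,0,0,0],[0,0,0,0,0,0]],
])

```text
clock: 7.32
position: [0.465, -0.056, 0.1052]
ee_rot: [0.749, 0.662, 0.0, 0.0]
ft_force: [0.0, 0.5, 0.1]
grip_width: 0.702
grasp_force: 0.0
```

Run:
```python
from h import *
from workcell import camera
import cv2
go(.464,-.0552,.029,83)
p=camera_params('wrist');a=camera('wrist')[:,:,::-1].copy()
x,y=place('yellow',-2)
for q in proj(np.array([[.464,-.0552,.073],[.464,-.0552,.011]]),p): cv2.drawMarker(a,tuple(int(v) for v in q),(0,0,255),0,20,1)
b=camera('top')[:,:,::-1].copy();q=proj(np.array([[x,y,.036]]),camera_params('top'))[0];print(q)
b=cv2.resize(b[95:275,320:480],None,fx=2.5,fy=2.5)
a=cv2.resize(a,(533,400));im=np.zeros((450,800,3),'u1');im[:400,:400]=a[:,66:466];im[:450,400:]=b
cv2.imwrite('pics/w2.png',im)
```

```text
clock 7.32 phi 83.0 turn [ 0.01  0.   -0.01] shift(after turn) [ 0.02 -0.03  1.91]
[406.28236997 129.63504393]
```

View pics/w2.png

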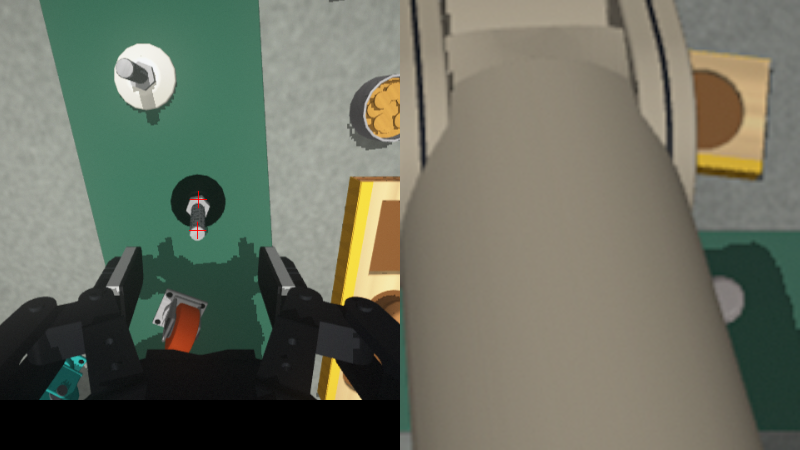

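The marks sit on the black foot's stud top and base. The top view is hidden by the arm. I'll go down and grip.

Request:
carry_out([
  [[0,0,0.3,0,0,0],[0,0,0.4,0,0,0],[0,0,0.4,0,0,0],[0,0,0.4,0,0,0],[0,0,0.25,0,0,0],[0,0,0.15,0,0,0],[0,0,0,0,0,0],[0,0,0,0,0,0]],
])

```text
clock: 8.08
position: [0.4642, -0.0552, 0.029]
ee_rot: [0.749, 0.663, 0.0, -0.0]
ft_force: [-0.7, -0.2, -0.0]
grip_width: 0.697
grasp_force: 0.0
```

Request:
carry_out([
  [[0,0,0,0,0,0],[0,0,0,0,0,0],[0,0,0,0,0,0],[0,0,0,0,0,0],[0,0,0,0,0,0],[0,0,0,0,0,0],[0,0,0,0,0,0],[0,0,0,0,0,0],[0,0,0,0,0,0],[0,0,0,0,0,0]],
], hand=1)

```text
clock: 8.92
position: [0.4641, -0.0552, 0.0291]
ee_rot: [0.749, 0.663, 0.0, 0.0]
ft_force: [-1.6, 0.4, 4.8]
grip_width: 0.102
grasp_force: 39.3
```

```bash
python3 -c "
from h import *
P=get_obs()['position'];print(P,get_obs()['grip_width'])
x,y=place('yellow',-72);u=np.array([np.cos(np.radians(83)),np.sin(np.radians(83))]);off=(np.array([.464,-.0552])-P[:2])@u
x,y=np.array([x,y])-off*u;print(off,x,y)
go(x,y,P[2]+.075,83)"
```

```text
[ 0.4641444  -0.05522713  0.0290749 ] 0.10214586779398074
9.334778803930331e-06 0.6164669920427177 -0.2478428288652681
clock 8.92 phi 83.0 turn [0. 0. 0.] shift(after turn) [-4.32  4.37 -1.88]
```

Request:
carry_out([
  [[0,0,-0.4,0,0,0],[0,0,-0.6,0,0,0],[0,0,-0.6,0,0,0],[-0.32,0.37,-0.3,0,0,0],[-0.5,0.5,0,0,0,0],[-0.6,0.6,0,0,0,0],[-0.6,0.6,0,0,0,0],[-0.6,0.6,0,0,0,0],[-0.6,0.6,0,0,0,0],[-0.6,0.6,0,0,0,0],[-0.35,0.35,0,0,0,0],[-0.15,0.15,0,0,0,0],[0,0,0,0,0,0],[0,0,0,0,0,0],[0,0,0,0,0,0],[0,0,0,0,0,0]],
])

```text
clock: 10.25
position: [0.6161, -0.2464, 0.105]
ee_rot: [0.748, 0.663, 0.0, -0.0]
ft_force: [-0.1, 0.2, -0.2]
grip_width: 0.104
grasp_force: 39.2
```

```bash
python3 -c "
from h import *
go(.6165,-.2478,.0381,83)"
```

```text
clock 10.25 phi 83.1 turn [-0.   -0.    0.02] shift(after turn) [-0.03  0.02  1.67]
```

Request:
carry_out([
  [[-0.03,0.02,0.3,0,0,0],[0,0,0.4,0,0,0],[0,0,0.4,0,0,0],[0,0,0.25,0,0,0],[0,0,0.17,0,0,0],[0,0,0.1,0,0,0],[0,0,0.05,0,0,0],[0,0,0,0,0,0],[0,0,0,0,0,0]],
])

```text
clock: 11.0
position: [0.6174, -0.2494, 0.0386]
ee_rot: [0.749, 0.663, 0.0, 0.0]
ft_force: [-0.4, 0.1, -0.4]
grip_width: 0.104
grasp_force: 39.2
```

Request:
carry_out([
  [[0,0,0,0,0,0],[0,0,0,0,0,0],[0,0,0,0,0,0],[0,0,0,0,0,0],[0,0,0,0,0,0],[0,0,-0.4,0,0,0],[0,0,-0.6,0,0,0],[0,0,-0.6,0,0,0],[0,0,-0.4,0,0,0],[0,0,0,0,0,0]],
], hand=-0.3)

```text
clock: 11.83
position: [0.6191, -0.2498, 0.1224]
ee_rot: [0.749, 0.663, 0.001, 0.003]
ft_force: [0.9, -0.2, 1.8]
grip_width: 0.649
grasp_force: 0.0
```

Run:
```python
from h import *
# bracket: closing across its y (yaw -37.9); place with flat-leg x along board +-y (yaw -7)
b=PS['bracket'];g=world(b,[(-12,0,0)])[0];print('grasp',g[:2],np.degrees(b[2]))
from workcell import camera
import cv2
p=camera_params('wrist');a=camera('wrist')[:,:,::-1].copy()
for q in proj(np.array([[*place('yellow',-72),.011],[*place('yellow',-2),.045]]),p): cv2.drawMarker(a,tuple(int(v) for v in q),(0,0,255),0,20,1)
cv2.imwrite('pics/w3.png',a)
for d in(-37.9,142.1): go(g[0],g[1],.12,d)
```

```text
grasp [0.44762436 0.36727195] -37.8660564176115
clock 11.88 phi 83.0 turn [ 0.03 -0.03 20.15] shift(after turn) [-12.84  -9.55   0.  ]
clock 11.88 phi 83.0 turn [ 0.03  0.03 -9.85] shift(after turn) [12.84  9.55  0.  ]
```

View pics/w3.png

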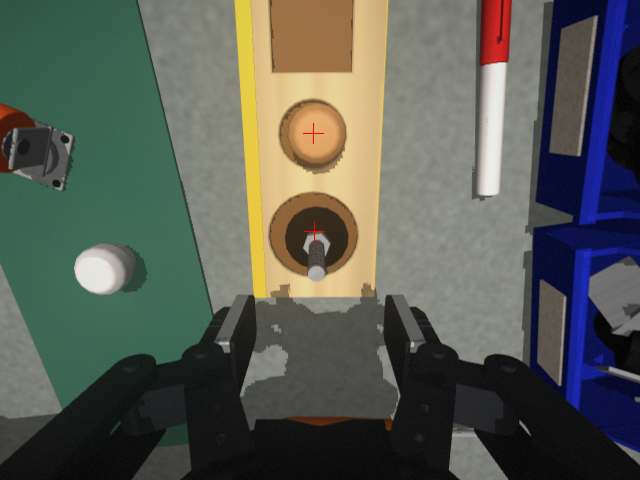

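Both the knob and the foot sit centred in their pockets, on the marks at (313,133) and (314,231). Bracket next.

Request:
carry_out([
  [[0,0,0,0,0,-0.9],[0,0,0,0,0,-0.9],[0,0,0,0,0,-0.9],[0,0,0,0,0,-0.9],[0,0,0,0,0,-0.9],[0,0,0,0,0,-0.9],[0,0,0,0,0,-0.9],[0,0,0,0,0,-0.9],[0,0,0,0,0,-0.9],[0,0,0,0,0,-0.9],[0,0,0,0,0,-0.85],[0,0,0,0,0,0]],
])

```text
clock: 12.88
position: [0.6164, -0.2491, 0.1166]
ee_rot: [0.323, 0.946, 0.0, -0.001]
ft_force: [0.6, -0.6, 0.3]
grip_width: 0.654
grasp_force: 0.0
```

Request:
carry_out([
  [[0.4,0.3,0,0,0,0],[0.6,0.45,0,0,0,0],[0.8,0.6,0,0,0,0],[0.8,0.6,0,0,0,0],[0.8,0.6,0,0,0,0],[0.8,0.6,0,0,0,0],[0.8,0.6,0,0,0,0],[0.8,0.6,0,0,0,0],[0.8,0.6,0,0,0,0],[0.8,0.6,0,0,0,0],[0.8,0.6,0,0,0,0],[0.8,0.6,0,0,0,0],[0.8,0.6,0,0,0,0],[0.8,0.6,0,0,0,0],[0.8,0.6,0,0,0,0],[0.8,0.6,0,0,0,0],[0.4,0.3,0,0,0,0],[0.2,0.1,0,0,0,0],[0,0,0,0,0,0],[0,0,0,0,0,0]],
])

```text
clock: 14.55
position: [0.4479, 0.3656, 0.1173]
ee_rot: [0.326, 0.946, -0.001, -0.0]
ft_force: [0.6, 0.1, -0.4]
grip_width: 0.651
grasp_force: 0.0
```

Run:
```python
from h import *
from workcell import camera
import cv2
b=PS['bracket'];g=world(b,[(-12,0,0)])[0]
go(g[0],g[1],.015,142.1)
p=camera_params('wrist');a=camera('wrist')[:,:,::-1].copy()
def draw(P,pose):
    for q in proj(world(pose,P),p): cv2.drawMarker(a,tuple(int(v) for v in q),(0,0,255),0,16,1)
draw([(-25,16,53),(-25,-16,53),(25,16,7),(25,-16,7)],b)
draw([(-21,-21,6),(-21,21,6),(21,-21,6),(12,0,59)],PS['castor'])
draw([(54,0,37),(-54,0,37)],PS['handle'])
cv2.imwrite('pics/w4.png',a)
```

```text
clock 14.55 phi 142.0 turn [-0.01  0.   -0.02] shift(after turn) [0.03 0.03 2.56]
```

View pics/w4.png

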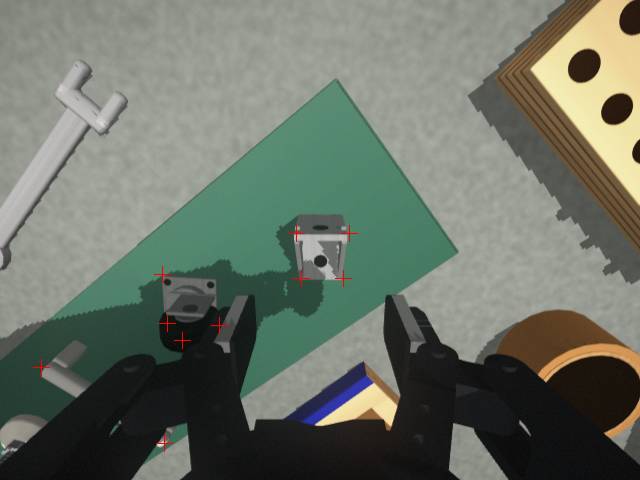

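The marks agree with the bracket corners (297–349, 233–279), the castor plate corners (162,274)…(219,325) and the handle ends. I'll go down on the bracket.

Request:
carry_out([
  [[0.03,0.03,0.3,0,0,0],[0,0,0.5,0,0,0],[0,0,0.5,0,0,0],[0,0,0.5,0,0,0],[0,0,0.4,0,0,0],[0,0,0.2,0,0,0],[0,0,0.15,0,0,0],[0,0,0,0,0,0],[0,0,0,0,0,0]],
])

```text
clock: 15.35
position: [0.4478, 0.3682, 0.0163]
ee_rot: [0.325, 0.946, 0.0, 0.0]
ft_force: [-0.2, -0.3, 0.1]
grip_width: 0.655
grasp_force: 0.0
```

Request:
carry_out([
  [[0,0,0,0,0,0],[0,0,0,0,0,0],[0,0,0,0,0,0],[0,0,0,0,0,0],[0,0,0,0,0,0],[0,0,0,0,0,0],[0,0,0,0,0,0],[0,0,0,0,0,0]],
], hand=1)

```text
clock: 16.02
position: [0.448, 0.3688, 0.017]
ee_rot: [0.325, 0.946, 0.001, 0.001]
ft_force: [-1.1, -1.7, 6.6]
grip_width: 0.366
grasp_force: 40.5
```

```bash
cat >> h.py <<'E'
def carry(obj,phi_pick,board,by,phi_place,lift=.09,bz=None):
    "TCP goal for the held object: offset along tool x kept from the pick, along tool y taken as centred on grasp"
    P=get_obs()['position'];c=np.array(PS[obj][:2])-P[:2]
    t=lambda d:np.array([[np.cos(np.radians(d)),np.sin(np.radians(d))],[np.sin(np.radians(d)),-np.cos(np.radians(d))]])
    off=t(phi_pick)@c; off[1]=0
    x,y=place(board,by)-t(phi_place).T@off
    print('off',off.round(4),'grip',get_obs()['grip_width'],'goal %.4f %.4f z %.4f'%(x,y,P[2]+.009))
    go(x,y,P[2]+lift,phi_place)
E
python3 -c "
from h import *
carry('bracket',142.1,'yellow',70,83)"
```

```text
off [-0.0127  0.    ] grip 0.36592293510571233 goal 0.6354 -0.0943 z 0.0260
clock 16.02 phi 142.1 turn [ 0.02 -0.    9.85] shift(after turn) [-10.92   6.06  -2.25]
```

Request:
carry_out([
  [[0,0,-0.4,0,0,0],[0,0,-0.6,0,0,0],[0,0,-0.6,0,0,0.4],[0,0,-0.4,0,0,0.8],[0,0,-0.25,0,0,0.85],[0,0,0,0,0,0.85],[0,0,0,0,0,0.85],[0,0,0,0,0,0.85],[0,0,0,0,0,0.85],[0,0,0,0,0,0.85],[0,0,0,0,0,0.85],[0,0,0,0,0,0.85],[0,0,0,0,0,0.85],[0,0,0,0,0,0.8],[0,0,0,0,0,0.2]],
])

```text
clock: 17.27
position: [0.4473, 0.3684, 0.1061]
ee_rot: [0.75, 0.661, 0.0, 0.0]
ft_force: [0.1, 0.4, -0.9]
grip_width: 0.362
grasp_force: 39.8
```

Request:
carry_out([
  [[-0.4,0.2,0,0,0,0],[-0.6,0.35,0,0,0,0],[-0.8,0.45,0,0,0,0],[-0.8,0.45,0,0,0,0],[-0.8,0.45,0,0,0,0],[-0.8,0.45,0,0,0,0],[-0.8,0.45,0,0,0,0],[-0.8,0.45,0,0,0,0],[-0.8,0.45,0,0,0,0],[-0.8,0.45,0,0,0,0],[-0.8,0.45,0,0,0,0],[-0.8,0.45,0,0,0,0],[-0.8,0.45,0,0,0,0],[-0.6,0.35,0,0,0,0],[-0.3,0.15,0,0,0,0],[-0.2,0.1,0,0,0,0],[0,0,0,0,0,0],[0,0,0,0,0,0],[0,0,0,0,0,0],[0,0,0,0,0,0]],
])

```text
clock: 18.93
position: [0.6363, -0.092, 0.1062]
ee_rot: [0.748, 0.664, 0.0, -0.0]
ft_force: [0.2, -0.4, -0.8]
grip_width: 0.36
grasp_force: 39.8
```

```bash
python3 -c "
from h import *
go(.6354,-.0943,.026,83)"
```

```text
clock 18.93 phi 83.2 turn [ 0.   -0.01  0.03] shift(after turn) [-0.06 -0.02  2.  ]
```

Request:
carry_out([
  [[-0.06,-0.02,0.3,0,0,0],[0,0,0.5,0,0,0],[0,0,0.5,0,0,0],[0,0,0.3,0,0,0],[0,0,0.2,0,0,0],[0,0,0.12,0,0,0],[0,0,0.08,0,0,0],[0,0,0,0,0,0],[0,0,0,0,0,0]],
])

```text
clock: 19.68
position: [0.6359, -0.0964, 0.0267]
ee_rot: [0.749, 0.663, 0.0, 0.0]
ft_force: [-0.2, -0.0, -0.2]
grip_width: 0.37
grasp_force: 39.8
```

Request:
carry_out([
  [[0,0,0,0,0,0],[0,0,0,0,0,0],[0,0,0,0,0,0],[0,0,0,0,0,0],[0,0,0,0,0,0],[0,0,-0.4,0,0,0],[0,0,-0.6,0,0,0],[0,0,-0.7,0,0,0],[0,0,-0.6,0,0,0],[0,0,0,0,0,0]],
], hand=-0.3)

```text
clock: 20.52
position: [0.6382, -0.0964, 0.1237]
ee_rot: [0.749, 0.663, 0.003, 0.003]
ft_force: [0.5, 0.5, 0.5]
grip_width: 0.649
grasp_force: 0.0
```

Run:
```python
from h import *
g=world(PS['castor'],[(10,0,0)])[0];h=PS['handle']
print(g)
go(g[0],g[1],.12,49.2);go(h[0],h[1],.12,10.5)
```

```text
[0.43560505 0.25998392 0.        ]
clock 20.52 phi 83.0 turn [ 0.07 -0.02  5.63] shift(after turn) [ 3.44 -9.66  0.09]
clock 20.52 phi 83.0 turn [ 0.07 -0.05 12.08] shift(after turn) [-3.52 -7.08  0.09]
```

Request:
carry_out([
  [[0,0,0,0,0,0.8],[0,0,0,0,0,0.8],[0,0,0,0,0,0.8],[0,0,0,0,0,0.8],[0,0,0,0,0,0.8],[0,0,0,0,0,0.8],[0,0,0,0,0,0.63],[0,0,0,0,0,0.2]],
])

```text
clock: 21.18
position: [0.6353, -0.0963, 0.1177]
ee_rot: [0.91, 0.415, -0.0, 0.0]
ft_force: [-0.5, -0.1, -0.0]
grip_width: 0.65
grasp_force: 0.0
```

Request:
carry_out([
  [[0.14,-0.36,0,0,0,0],[0.2,-0.6,0,0,0,0],[0.27,-0.75,0,0,0,0],[0.27,-0.75,0,0,0,0],[0.27,-0.75,0,0,0,0],[0.27,-0.75,0,0,0,0],[0.27,-0.75,0,0,0,0],[0.27,-0.75,0,0,0,0],[0.27,-0.75,0,0,0,0],[0.27,-0.75,0,0,0,0],[0.27,-0.75,0,0,0,0],[0.27,-0.75,0,0,0,0],[0.2,-0.6,0,0,0,0],[0.1,-0.4,0,0,0,0],[0.1,-0.2,0,0,0,0],[0,0,0,0,0,0],[0,0,0,0,0,0],[0,0,0,0,0,0]],
])

```text
clock: 22.68
position: [0.4336, 0.2588, 0.1178]
ee_rot: [0.909, 0.416, -0.0, 0.0]
ft_force: [0.2, -0.2, -0.9]
grip_width: 0.65
grasp_force: 0.0
```

Run:
```python
from h import *
from workcell import camera
import cv2
b=PS['castor'];g=world(b,[(10,0,0)])[0]
go(g[0],g[1],.018,49.2)
p=camera_params('wrist');a=camera('wrist')[:,:,::-1].copy()
def draw(P,pose):
    for q in proj(world(pose,P),p): cv2.drawMarker(a,tuple(int(v) for v in q),(0,0,255),0,16,1)
draw([(-21,-21,6),(-21,21,6),(21,21,6),(21,-21,6),(12,9,59),(12,-9,59)],b)
draw([(54,0,37),(-54,0,37)],PS['handle'])
cv2.imwrite('pics/w5.png',a)
```

```text
clock 22.68 phi 49.1 turn [ 0.    0.   -0.01] shift(after turn) [0.06 0.02 2.49]
```

View pics/w5.png

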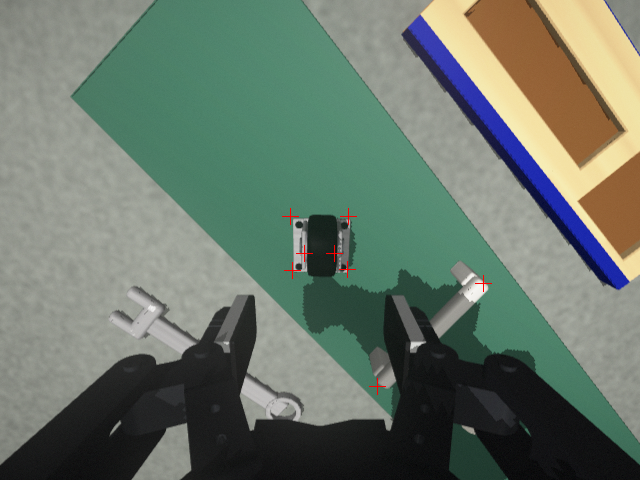

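Castor plate corners (293–352, 217–270) agree with the marks to about 2 mm, and the handle is clear of the fingers. I'll go down.

Request:
carry_out([
  [[0.06,0.02,0.3,0,0,0],[0,0,0.5,0,0,0],[0,0,0.5,0,0,0],[0,0,0.5,0,0,0],[0,0,0.4,0,0,0],[0,0,0.2,0,0,0],[0,0,0.09,0,0,0],[0,0,0,0,0,0],[0,0,0,0,0,0]],
])

```text
clock: 23.48
position: [0.4353, 0.2616, 0.0188]
ee_rot: [0.909, 0.416, 0.0, -0.0]
ft_force: [0.8, 0.7, 0.5]
grip_width: 0.646
grasp_force: 0.0
```

Request:
carry_out([
  [[0,0,0,0,0,0],[0,0,0,0,0,0],[0,0,0,0,0,0],[0,0,0,0,0,0],[0,0,0,0,0,0],[0,0,0,0,0,0],[0,0,0,0,0,0],[0,0,0,0,0,0]],
], hand=1)

```text
clock: 24.15
position: [0.4356, 0.2618, 0.0193]
ee_rot: [0.909, 0.416, 0.001, 0.0]
ft_force: [-0.3, -0.6, 6.6]
grip_width: 0.298
grasp_force: 40.2
```

```bash
python3 -c "
from h import *
carry('castor',49.2,'blue',-72,93.3)"
```

```text
off [-0.0114  0.    ] grip 0.2982483098327623 goal 0.6180 0.1484 z 0.0283
clock 24.15 phi 49.2 turn [ 0.01 -0.01 -7.35] shift(after turn) [-3.09  4.39 -2.25]
```

Request:
carry_out([
  [[0,0,-0.4,0,0,0],[0,0,-0.6,0,0,0],[0,0,-0.6,0,0,-0.4],[0,0,-0.4,0,0,-0.8],[0,0,-0.25,0,0,-0.85],[0,0,0,0,0,-0.85],[0,0,0,0,0,-0.85],[0,0,0,0,0,-0.85],[0,0,0,0,0,-0.85],[0,0,0,0,0,-0.85],[0,0,0,0,0,-0.8],[0,0,0,0,0,-0.25]],
])

```text
clock: 25.15
position: [0.4347, 0.2613, 0.1083]
ee_rot: [0.684, 0.729, -0.0, 0.0]
ft_force: [0.4, -0.5, -1.3]
grip_width: 0.296
grasp_force: 39.4
```

Request:
carry_out([
  [[-0.3,0.4,0,0,0,0],[-0.4,0.6,0,0,0,0],[-0.49,0.7,0,0,0,0],[-0.5,0.7,0,0,0,0],[-0.5,0.7,0,0,0,0],[-0.5,0.7,0,0,0,0],[-0.3,0.4,0,0,0,0],[-0.1,0.2,0,0,0,0],[0,0,0,0,0,0],[0,0,0,0,0,0],[0,0,0,0,0,0],[0,0,0,0,0,0]],
])

```text
clock: 26.15
position: [0.6166, 0.1498, 0.1086]
ee_rot: [0.685, 0.728, 0.0, -0.0]
ft_force: [0.1, -0.3, -1.5]
grip_width: 0.297
grasp_force: 39.6
```

```bash
python3 -c "
from h import *
go(.618,.1484,.0283,93.3)"
```

```text
clock 26.15 phi 93.5 turn [-0.   -0.    0.03] shift(after turn) [-0.04  0.03  2.01]
```

Request:
carry_out([
  [[-0.04,0.03,0.3,0,0,0],[0,0,0.5,0,0,0],[0,0,0.5,0,0,0],[0,0,0.3,0,0,0],[0,0,0.2,0,0,0],[0,0,0.12,0,0,0],[0,0,0.09,0,0,0],[0,0,0,0,0,0],[0,0,0,0,0,0]],
])

```text
clock: 26.9
position: [0.6194, 0.1469, 0.0286]
ee_rot: [0.686, 0.727, 0.0, 0.0]
ft_force: [0.3, -0.2, -0.7]
grip_width: 0.301
grasp_force: 39.5
```

Request:
carry_out([
  [[0,0,0,0,0,0],[0,0,0,0,0,0],[0,0,0,0,0,0],[0,0,0,0,0,0],[0,0,0,0,0,0],[0,0,-0.4,0,0,0],[0,0,-0.6,0,0,0],[0,0,-0.7,0,0,0],[0,0,-0.6,0,0,0],[0,0,0,0,0,0]],
], hand=-0.3)

```text
clock: 27.73
position: [0.6215, 0.1478, 0.1256]
ee_rot: [0.686, 0.727, 0.003, 0.002]
ft_force: [1.0, 0.8, 0.0]
grip_width: 0.652
grasp_force: 0.0
```

Run:
```python
from h import *
h=PS['handle']
go(h[0],h[1],.12,10.5)
```

```text
clock 27.73 phi 93.3 turn [ 0.05 -0.06 13.8 ] shift(after turn) [-4.22 -1.    0.14]
```

Request:
carry_out([
  [[0,0,0,0,0,0.8],[0,0,0,0,0,0.85],[0,0,0,0,0,0.85],[0,0,0,0,0,0.85],[0,0,0,0,0,0.85],[0,0,0,0,0,0.85],[0,0,0,0,0,0.85],[0,0,0,0,0,0.85],[0,0,0,0,0,0.85],[0,0,0,0,0,0.85],[0,0,0,0,0,0.85],[0,0,0,0,0,0.85],[0,0,0,0,0,0.85],[0,0,0,0,0,0.85],[0,0,0,0,0,0.85],[0,0,0,0,0,0.85],[0,0,0,0,0,0.25],[0,0,0,0,0,0]],
])

```text
clock: 29.23
position: [0.6189, 0.1468, 0.1198]
ee_rot: [0.996, 0.092, -0.0, 0.0]
ft_force: [-0.5, 0.5, -0.0]
grip_width: 0.65
grasp_force: 0.0
```

Request:
carry_out([
  [[-0.3,-0.1,0,0,0,0],[-0.5,-0.1,0,0,0,0],[-0.7,-0.15,0,0,0,0],[-0.7,-0.15,0,0,0,0],[-0.7,-0.15,0,0,0,0],[-0.6,-0.15,0,0,0,0],[-0.4,-0.1,0,0,0,0],[-0.3,-0.1,0,0,0,0],[0,0,0,0,0,0],[0,0,0,0,0,0],[0,0,0,0,0,0]],
])

```text
clock: 30.15
position: [0.4474, 0.1552, 0.1201]
ee_rot: [0.996, 0.092, 0.0, 0.0]
ft_force: [0.1, -0.5, 0.5]
grip_width: 0.653
grasp_force: 0.0
```

Run:
```python
from h import *
from workcell import camera
import cv2
b=PS['handle']
go(b[0],b[1],.016,10.5)
p=camera_params('wrist');a=camera('wrist')[:,:,::-1].copy()
for q in proj(world(b,[(54,6,37),(-54,6,37),(54,-6,37),(-54,-6,37)]),p): cv2.drawMarker(a,tuple(int(v) for v in q),(0,0,255),0,16,1)
cv2.imwrite('pics/w6.png',a)
```

```text
clock 30.15 phi 10.6 turn [ 0.   -0.01  0.01] shift(after turn) [ 0.02 -0.02  2.6 ]
```

View pics/w6.png

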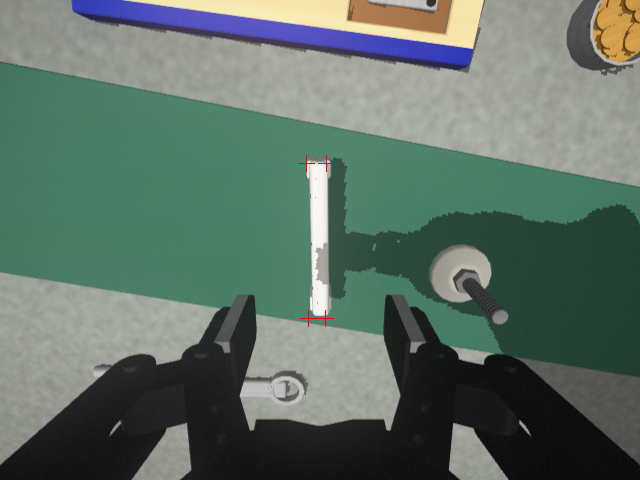

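The handle spans (318,160) to (319,316), agreeing with the marks to about 2 mm. The white foot at (460,272) is clear. I'll go down.

Request:
carry_out([
  [[0.06,-0.02,0.3,0,0,0],[0,0,0.5,0,0,0],[0,0,0.5,0,0,0],[0,0,0.5,0,0,0],[0,0,0.4,0,0,0],[0,0,0.25,0,0,0],[0,0,0.15,0,0,0],[0,0,0,0,0,0],[0,0,0,0,0,0]],
])

```text
clock: 30.95
position: [0.449, 0.1568, 0.0161]
ee_rot: [0.996, 0.092, 0.0, -0.0]
ft_force: [0.8, -0.5, 0.3]
grip_width: 0.649
grasp_force: 0.0
```

Request:
carry_out([
  [[0,0,0,0,0,0],[0,0,0,0,0,0],[0,0,0,0,0,0],[0,0,0,0,0,0],[0,0,0,0,0,0],[0,0,0,0,0,0],[0,0,0,0,0,0],[0,0,0,0,0,0],[0,0,0,0,0,0]],
], hand=1)

```text
clock: 31.7
position: [0.4492, 0.1567, 0.0165]
ee_rot: [0.996, 0.092, 0.0, -0.0]
ft_force: [-0.9, 0.0, 5.7]
grip_width: 0.125
grasp_force: 40.4
```

```bash
python3 -c "
from h import *
PS['handle'][0]+=.002
carry('handle',10.5,'blue',39,93.3)"
```

```text
off [0.0009 0.    ] grip 0.12506146551134634 goal 0.6124 0.2470 z 0.0255
clock 31.70 phi 10.5 turn [ 1.00e-02 -1.00e-02 -1.38e+01] shift(after turn) [ 2.02  4.2  -2.25]
```

Request:
carry_out([
  [[0,0,-0.4,0,0,0],[0,0,-0.6,0,0,0],[0,0,-0.6,0,0,-0.4],[0,0,-0.4,0,0,-0.8],[0,0,-0.25,0,0,-0.85],[0,0,0,0,0,-0.85],[0,0,0,0,0,-0.85],[0,0,0,0,0,-0.85],[0,0,0,0,0,-0.85],[0,0,0,0,0,-0.85],[0,0,0,0,0,-0.85],[0,0,0,0,0,-0.85],[0,0,0,0,0,-0.85],[0,0,0,0,0,-0.85],[0,0,0,0,0,-0.85],[0,0,0,0,0,-0.85],[0,0,0,0,0,-0.85],[0,0,0,0,0,-0.85],[0,0,0,0,0,-0.7],[0,0,0,0,0,0]],
])

```text
clock: 33.37
position: [0.4485, 0.1565, 0.1058]
ee_rot: [0.685, 0.729, -0.0, -0.0]
ft_force: [-0.2, -0.5, -1.1]
grip_width: 0.131
grasp_force: 39.5
```

Request:
carry_out([
  [[0.2,0.4,0,0,0,0],[0.25,0.5,0,0,0,0],[0.3,0.7,0,0,0,0],[0.35,0.7,0,0,0,0],[0.35,0.7,0,0,0,0],[0.3,0.6,0,0,0,0],[0.17,0.4,0,0,0,0],[0.1,0.2,0,0,0,0],[0,0,0,0,0,0],[0,0,0,0,0,0],[0,0,0,0,0,0],[0,0,0,0,0,0]],
])

```text
clock: 34.37
position: [0.6113, 0.2465, 0.106]
ee_rot: [0.687, 0.727, -0.0, 0.0]
ft_force: [1.0, 0.3, -1.9]
grip_width: 0.131
grasp_force: 39.5
```

```bash
python3 -c "
from h import *
go(.6124,.247,.0255,93.3)"
```

```text
clock 34.37 phi 93.3 turn [-0.  0. -0.] shift(after turn) [0.01 0.03 2.01]
```

Request:
carry_out([
  [[0.01,0.03,0.3,0,0,0],[0,0,0.5,0,0,0],[0,0,0.5,0,0,0],[0,0,0.3,0,0,0],[0,0,0.2,0,0,0],[0,0,0.12,0,0,0],[0,0,0.09,0,0,0],[0,0,0,0,0,0],[0,0,0,0,0,0]],
])

```text
clock: 35.12
position: [0.6133, 0.2477, 0.0262]
ee_rot: [0.686, 0.727, 0.0, 0.0]
ft_force: [-0.1, -0.2, -1.6]
grip_width: 0.131
grasp_force: 39.5
```

Request:
carry_out([
  [[0,0,0,0,0,0],[0,0,0,0,0,0],[0,0,0,0,0,0],[0,0,0,0,0,0],[0,0,0,0,0,0],[0,0,-0.4,0,0,0],[0,0,-0.6,0,0,0],[0,0,-0.8,0,0,0],[0,0,-0.8,0,0,0],[0,0,-0.8,0,0,0],[0,0,-0.6,0,0,0],[-0.5,0,0,0,0,0],[-0.7,0,0,0,0,0],[-0.7,0,0,0,0,0],[-0.6,0,0,0,0,0],[-0.3,0,0,0,0,0],[0,0,0,0,0,0],[0,0,0,0,0,0],[0,0,0,0,0,0]],
], hand=-0.3)

```text
clock: 36.7
position: [0.6191, 0.1378, 0.1856]
ee_rot: [0.686, 0.728, 0.0, -0.0]
ft_force: [0.7, 0.9, 0.9]
grip_width: 0.654
grasp_force: 0.0
```

Run:
```python
from h import *
from workcell import camera
import cv2
ims=[]
for n in('wrist','scene'):
    p=camera_params(n);a=camera(n)[:,:,::-1].copy()
    b=PS['blue'];y=PS['yellow']
    W=np.r_[world(b,[(0,-72,14),(0,39-54,45),(0,39+54,45)]),world(y,[(0,-72,11),(0,-2,45),(0,70-25,15),(0,70+25,61)])]
    for q in proj(W,p): 
        if max(abs(q))<2000: cv2.drawMarker(a,tuple(int(v) for v in q),(0,0,255),0,12,1)
    ims.append(a)
z=np.zeros((600,800,3),'u1');z[:300,:400]=cv2.resize(ims[0],(400,300),interpolation=cv2.INTER_AREA)
s=ims[1][240:400,170:570];z[300:600,:]=cv2.resize(s,(750,300),interpolation=cv2.INTER_CUBIC)[:, :].copy() if False else 0
cv2.imwrite('pics/f1.png',ims[0]);cv2.imwrite('pics/f2.png',cv2.resize(s,(800,320),interpolation=cv2.INTER_CUBIC))
```

```text
(no output)
```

View pics/f1.png

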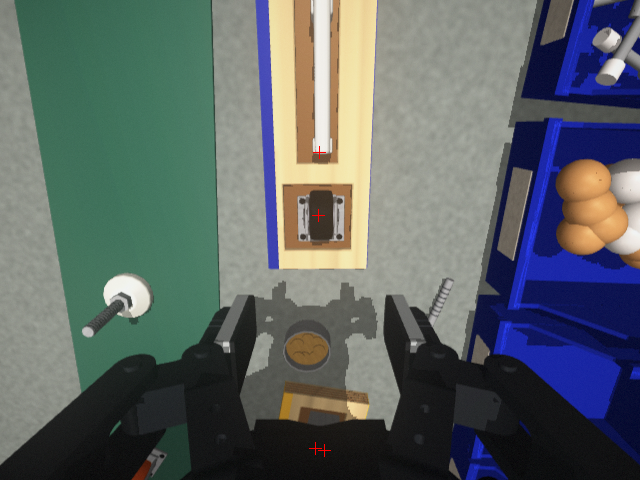

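View pics/f2.png

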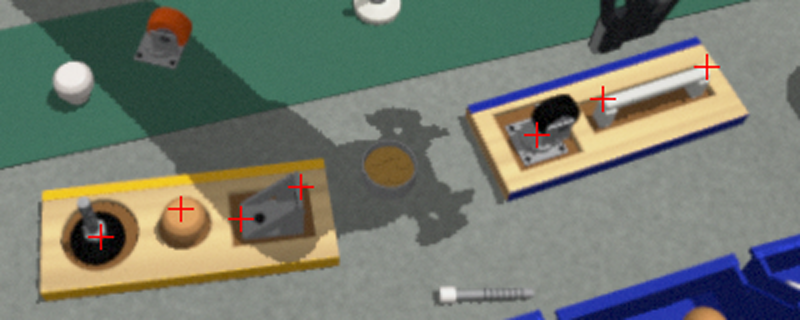

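The wrist view shows the castor plate centred at (321,219) in its pocket, and the handle lying in its own. The scene crop shows the foot, knob and bracket standing in the yellow board's pockets, with the spares still in place. I'm handing it in.

```bash
python3 -c "
from workcell import hand_in;print(hand_in())"
```

```text
the job is handed in; nothing more can be done
None
```

I handed the job in at about 37 s on the robot's clock: in the last pictures all five fittings stand in their pockets and the three spares show no sign of having moved, though the hand-in returned no verdict.

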